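Close the fittings case: flap down, then lid

TASK

Close up the plywood fittings case: push the upright inner flap down flat over the near compartment first, then swing the open lid fully shut over it. Only push with the fingers - do not grip anything, do not bang or force the lid or flap - and leave the things in the case and on the bench around it where they are. Finish with the hand clear.

Things in the scene. Friction and masses are not known exactly. Their poses are not given: they have to be found in the camera images.
- case: Open-topped plywood case, screwed to the bench (it cannot move): 240 (x) x 150 (y) x 90 mm high, walls 8 mm. It stands with its long side pointing away from the robot, give or take 17 degrees. Origin: centre of its underside. Its x axis points along its length to the end farthest from the robot, its y axis to the long side with the lid's hinge (the robot's left), z up. A divider (centre line at x = -8 mm) separates the near compartment (under the flap) from the far one.
- lid (a joint): Angle of the lid in rad: 0 = lying shut on the case's rim, about 1.6 = standing upright on the left side; range 0 to 1.8. The stiff friction hinge holds it wherever it is left (it neither falls nor springs back); moving it takes 1 to 4 N at its free edge.
- lid_edge (a point): Middle of the lid's free edge, on its outer face (the face that is on top when shut and looks to the left, away from the case, when open). The lid is a plain plywood panel 150 (hinge to free edge) x 240 x 8 mm.
- lid_hinge (a point): Middle of the lid's hinge line, which runs along the case's x axis on the left rim: at x = 0, y = 75 mm in the case's frame, 90 mm above the bench. It is in the plane of the lid's inner face; the outer face is 8 mm from it.
- flap (a joint): Angle of the flap in rad: 0 = folded flat, about 1.5 = standing upright; range 0 to 1.65. It folds away from the robot (toward the case's +x). Its friction hinge holds it wherever it is left; moving it takes about 1 to 2 N near its free edge.
- flap_edge (a point): Middle of the flap's free edge, on its outer face (on top when folded, looking toward the robot when upright). The flap is a plywood panel 101 (hinge to free edge) x 105 (along the case's y) x 8 mm. Folded flat its top face lies 75 mm above the bench, 15 mm below the rim, and it rests on the divider.
- flap_hinge (a point): Middle of the flap's hinge line, which runs along the case's y axis just inside the near end wall: at x = -109 mm, y = -12 mm in the case's frame, 71 mm above the bench. It is in the panel's middle plane (4 mm from its outer face).
- hinge_a: Bystander: steel cup hinge, 52x94x20 mm, loose in the near compartment. Origin: centre of its underside, as for all loose things here.
- hinge_b: Bystander: second, identical cup hinge in the near compartment.
- tape_roll: Bystander: roll of tape, 90 mm across, 31 mm high, lying in the far compartment.
- wax_tin: Bystander: round tin, 68 mm across, 25 mm high, on the bench left of the case.
- screw_carton: Bystander: small carton, 60x85x42 mm, on the bench right of the case.
- glue_bottle: Bystander: upright glue bottle, 59 mm across, 186 mm high, right of the case toward its far end.
- offcut_beech: Bystander: wooden offcut, 40x90x30 mm, left of the case toward its far end.
- try_square: Bystander: try square lying flat, 178x112x17 mm, on the bench farther to the left.
- pencil: Bystander: carpenter's pencil, 166 mm long, 8 mm high, on the bench to the right of the case.

How it is judged (in metres and radians):
On the way, in this order (a step that is already met when the one before it is completed fails the run):
1. the flap is folded down flat while the lid still stands open (value of joint flap below 0.08 rad and value of joint lid above 1.2 rad), for 0.2 s.
2. the lid is shut over the folded flap (value of joint lid below 0.05 rad and value of joint flap below 0.08 rad), for 0.2 s.
At the end, for the whole second after the job is handed in: The lid is within 0.05 rad of shut and at rest, the flap under it within 0.08 rad of flat, and every loose thing within 30 mm of where it began (all of step 2 and velocity of joint lid between -0.05 and 0.05 rad/s and distance of each of hinge_a, hinge_b, tape_roll, wax_tin, screw_carton, glue_bottle, offcut_beech, try_square, pencil from where it was at the start of the episode below 0.03 m); the robot touches nothing.
It fails at once if the lid is swung down onto the flap while that still stands up (value of joint lid below 1.1 rad and value of joint flap above 0.3 rad).
It fails at once if the lid is banged shut (faster than 3 rad/s) (velocity of joint lid below -3 rad/s).
It fails at once if the lid or flap is gripped between the fingers (its panel between the pads) ((x of the grasp point in the frame of lid_hinge between -0.15 and 0 m and y of the grasp point in the frame of lid_hinge between -0.12 and 0.12 m and z of the grasp point in the frame of lid_hinge between -0.002 and 0.01 m and contact force between the fingers and lid above 8 N) or (y of the grasp point in the frame of flap_hinge between -0.101 and 0 m and x of the grasp point in the frame of flap_hinge between -0.0525 and 0.0525 m and z of the grasp point in the frame of flap_hinge between -0.006 and 0.006 m and contact force between the fingers and flap above 8 N)).
It fails at once if the flap or lid is forced (more than 80 N from the fingers) (contact force between the fingers and lid above 80 N or contact force between the fingers and flap above 80 N).
It fails at once if a loose thing in or round the case is lifted, carried or knocked away (30 mm) (distance of any of hinge_a, hinge_b, tape_roll, wax_tin, screw_carton, glue_bottle, offcut_beech, try_square, pencil from where it was at the start of the episode above 0.03 m).
It also fails if it takes over 51 s, if anything falls off the work surface, if the arm or the gripper's body presses on something with over 40 N, if the wrist force passes 120 N, or if a joint passes its speed limit or range.

ROBOT

A 6-joint arm with a two-finger parallel gripper is mounted at the origin on a cart in front of the work surface, level with it; the furniture and walls round the work are solid. World frame = base frame: x ahead of the robot, y to its left, z up, the work surface at z = 0. Lengths are in mm, angles in rad, forces in N, time in s.
With the tool pointing down it reaches from about 350 to 800 mm from the base axis. Payload 7.3 kg.
Tool frame: the origin (TCP) lies at the very end of the fingers, on their centre line; the grasp point (between the pads) lies 19 mm behind it (ctrl.tcp_to_grasp is the distance from the TCP to the grasp point, in mm); z points along the fingers, y is the line along which they close (so a half turn about z gives the same grasp; the last joint's range is limited). The gripper opens to 85 mm and grips with 20 to 120 N. Pads are 22 mm wide; open, the fingers measure 114 mm over their backs; the gripper's body (76 mm by 85 mm) begins 54 mm behind the grasp point. The pads swing forward as they close: fully open they stand 13 mm farther back than shut.
Start: joints at [1.025, 0.342, 1.524, -0, 1.275, -0.146], TCP at [204.337, 483.626, 192.022] pointing down, gripper open.
Joint ranges: [-2.53, 2.53], [-0.77, 2.02], [0.04, 2.7], [-1, 4.14], [0.28, 2.66], [-3.11, 3.11]. Speed limits (rad/s): [2.57, 2.57, 3.14, 3.14, 3.14, 3.14].

INTERFACE

Orientations are given as a unit quaternion [x, y, z, w].
In Python, from workcell import ctrl, viewer gives the robot as it stands. The module is installed in compiled form; this text tells all that it offers.
- The arm moves only by the tool drive_tool, never from a script. Its argument "targets" is a list of rows, each a list of 7 numbers: the shift along the tool's x, y, z in cm, then the turn, a rotation vector about the tool's x, y, z in rad, then the finger opening in cm, from 0 to 8.54. A call has 1 to 8 rows; each row is the pose to reach, as a shift and turn from the pose commanded when the call began, along the tool's axes at that moment; what a row does not reach only later rows make up. A row lasts 1/10 s, in which the tool goes at most 50 mm and 8.59 degrees, less where a joint would pass 70% of its speed; a pose out of reach is approached as far as the arm can. A call with a gripper value outside its range is refused whole. The fingers move at their own pace and stop on an object; the grip force is fixed at half the most. Time passes only in rows, so rows that repeat a pose let the fingers close. It gives the time, the measured TCP pose, the force, the opening and the grip force at its end, in the units of the state.
- ctrl.sense(): the state, without advancing time (a new reading comes with each control period).
- viewer.snapshot(name): name is "scene" or "top" or "wrist"; returns the picture (420x560x3 uint8, red, green, blue); there is no depth.
- viewer.camera_model(name): a dict with "camera_matrix" (3x3 intrinsics, pixels), "R" (3x3) and "t" (3): a world point X has camera coordinates R X + t; the wrist camera has in their place "mount" (4x4, takes a point from camera to tool coordinates, whose origin is the TCP and whose axes are the flange's). Camera axes: x right, y down, z forward; pixel columns grow to the right and rows downward; lengths in mm; the calibration is good to about 2 mm. The wrist camera is an equidistant fisheye: a pixel r from the principal point sees the ray r / f radians off the axis. A picture is of the moment at which its call begins: read the wrist's pose just before it. camera_model takes no time and is no camera call.
- ctrl.job_done(): hands the job in; it is judged then, once.
The state is a dict: "time_s": time; "joint_pos": joint angles; "joint_velocities": joint speeds; "tau": joint torques, N m; "position": TCP position; "tcp_rot": TCP orientation; "ft_force": force on the tool from outside, world axes, zero at the start; "wrist_torque": the same for the moment, N m; "opening": finger opening in mm; "gripper_force": force on a finger pad.
Only numpy, scipy, OpenCV 4.12 (cv2) and the standard library are available. Lean on these libraries where they do the work, as an engineer would, in place of code of your own. Each camera call takes 0.05 s, during which the arm holds its last target. There are 200 camera calls.

## Working session

There is one attempt and no reset: what is moved stays moved. The work goes in short steps, Python scripts to look and compute and a tool call to move; the robot and the scene stay as the last step left them, time stands still between calls to the robot, and variables do not carry over. Pictures are saved under pics/ and viewed, at most 10 in all, crops included, and the job is handed in when it is done.

Besides the shell and the picture viewer there is one more tool, called after ">>>" by a JSON object that holds its "name" and its "arguments". drive_tool: Moves the arm, as the interface text tells. Its arguments: {"type":"object","properties":{"targets":{"type":"array","items":{"type":"array","items":{"type":"number"}}}},"required":["targets"]}

```bash
mkdir -p pics
python3 - <<'E'
from workcell import ctrl, viewer
import cv2, numpy as np
s=ctrl.sense(); print(s)
for n in ["scene","top"]:
    cv2.imwrite(f"pics/{n}0.png",viewer.snapshot(n)[:,:,::-1]); print(n,viewer.camera_model(n))
print(viewer.camera_model("wrist"))
E
```

```text
{'time_s': 0.0, 'joint_pos': array([ 1.02501231e+00,  3.42749585e-01,  1.52505308e+00,  1.75723166e-05,
        1.27541980e+00, -1.45954611e-01]), 'joint_velocities': array([ 7.33416448e-04,  4.57225860e-05,  1.04940571e-04,  5.57510999e-04,
       -5.14069661e-05,  9.24440845e-04]), 'tau': array([-1.46000584e-03, -4.33693492e+01, -2.46005988e+01, -5.16945911e-04,
        7.97649409e-03, -4.08299400e-06]), 'position': array([204.0590865 , 483.19216402, 191.29949898]), 'tcp_rot': array([ 1.98588182e-01,  9.80082685e-01, -7.63800294e-04, -2.84171364e-04]), 'ft_force': array([ 0.27668119, -0.88708208, -0.00565504]), 'wrist_torque': array([-0.00150143,  0.02259355,  0.01849146]), 'gripper_force': 0.0, 'opening': 85.45628277798534}
scene {'camera_matrix': array([[451.56248326,   0.        , 281.03664293],
       [  0.        , 451.56248326, 207.28373582],
       [  0.        ,   0.        ,   1.        ]]), 'R': array([[ 0.80501152, -0.59314014,  0.01188372],
       [-0.51982717, -0.71488104, -0.46768025],
       [ 0.28589538,  0.3703105 , -0.88381783]]), 't': array([-339.81244861,  469.5
[... 236 characters left out ...]
139 , -0.01047724],
       [-0.9919369 , -0.02002362, -0.12514091],
       [ 0.12489532,  0.01308359, -0.99208366]]), 't': array([ 178.16137909,  579.530302  , 1260.57511519])}
{'camera_matrix': array([[325.1922621 ,   0.        , 279.07875923],
       [  0.        , 325.1922621 , 210.01591371],
       [  0.        ,   0.        ,   1.        ]]), 'mount': array([[-7.69735476e-05, -9.65387511e-01, -2.60819761e-01,
         6.51035186e+01],
       [ 9.99999756e-01,  1.06946475e-04, -6.90968811e-04,
        -2.32931916e-01],
       [ 6.94946415e-04, -2.60819750e-01,  9.65387267e-01,
        -1.82883504e+02],
       [ 0.00000000e+00,  0.00000000e+00,  0.00000000e+00,
         1.00000000e+00]])}
```

View pics/scene0.png

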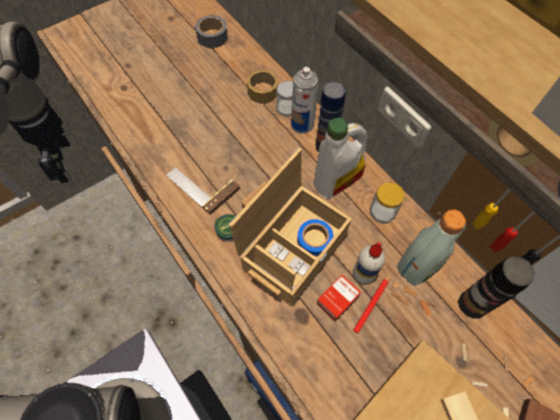

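View pics/top0.png

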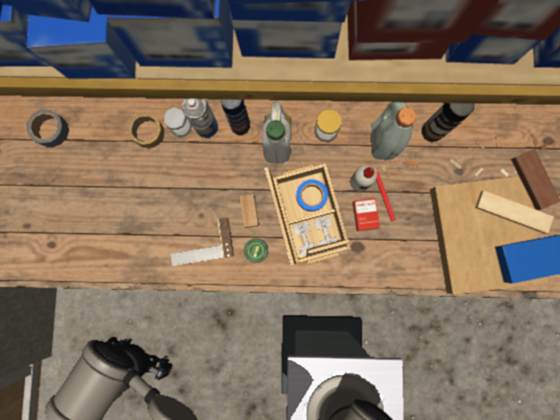

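The scene view shows the case near (293,243) with the lid standing open on the left (270,210) and the flap's top edge near (270,275). The top view shows the case near (310,213). I'll enlarge both.

Run:
```python
import cv2, numpy as np
a=cv2.imread("pics/scene0.png")[145:310,225:365]; b=cv2.imread("pics/top0.png")[155:270,255:365]
a=cv2.resize(a,None,fx=3.5,fy=3.5,interpolation=cv2.INTER_CUBIC)
b=cv2.resize(b,None,fx=5,fy=5,interpolation=cv2.INTER_CUBIC)
cv2.imwrite("pics/a.png",a);cv2.imwrite("pics/b.png",b)
```

```text
(no output)
```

View pics/a.png

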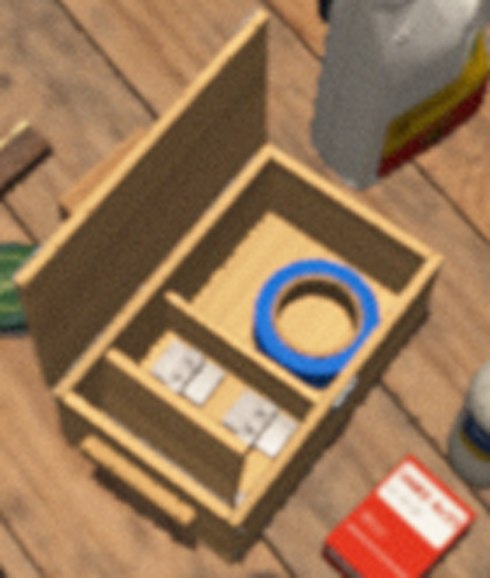

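View pics/b.png

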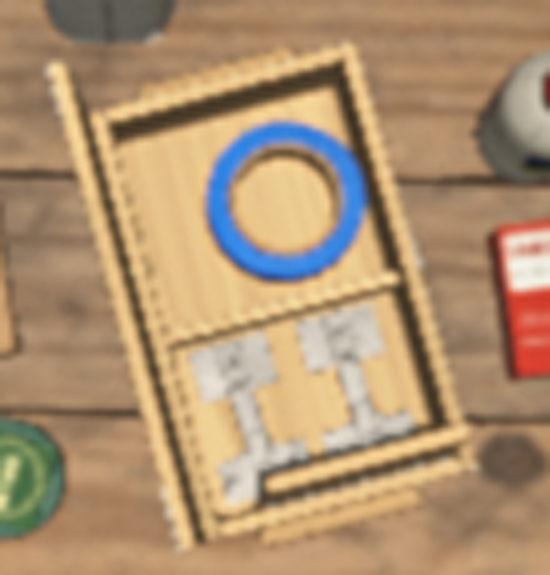

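The crops give the rim corners, the lid's free edge and the flap's free edge in both views. I'll fit the case pose and both angles to those points.

```bash
cat > fit.py <<'E'
import numpy as np
from scipy.optimize import least_squares
from workcell import viewer
M={n:viewer.camera_model(n) for n in("scene","top")}
def proj(n,X):
    m=M[n]; c=X@m["R"].T+m["t"]; u=c@m["camera_matrix"].T; return u[:,:2]/u[:,2:]
def lidp(a,x,r,h): # r from hinge, h height above inner face (outer=8)
    return [x,75-r*np.cos(a)+h*np.sin(a)*1,90+r*np.sin(a)+h*np.cos(a)]
def flapp(a,y,r,h): return [-109+r*np.cos(a)-h*np.sin(a),-12+y,71+r*np.sin(a)+h*np.cos(a)]
def world(p,X):
    c,s=np.cos(p[2]),np.sin(p[2]); X=np.atleast_2d(X)
    return np.c_[p[0]+c*X[:,0]-s*X[:,1],p[1]+s*X[:,0]+c*X[:,1],X[:,2]+p[5]]
def pts(p):
    L,F=p[3],p[4]
    return [[-120,-75,90],[120,-75,90],[120,75,90],lidp(L,-120,150,8),lidp(L,120,150,8),
            flapp(F,52.5,101,4),flapp(F,-52.5,101,4),[-120,75,90]]
if __name__=="__main__":
    S=np.array([[235,522],[440,260],[270,147],[18,282],[264,10],[107,352],[248,452],[58,395]])/3.5+[225,145]
    T=np.array([[474,467],[352,45],[95,113],[181,546],[50,65],[264,490],[466,440],[208,535]])/5+[255,155]
    w=np.ones(8)
    def f(p):
        X=world(p,pts(p)); return np.r_[((proj("scene",X)-S)*w[:,None]).ravel(),((proj("top",X)-T)*w[:,None]).ravel()]
    r=least_squares(f,[550,80,0.2,1.6,1.5,0],loss='soft_l1')
    print(r.x.round(3)); print(f(r.x).reshape(-1,2).round(1))
    p=r.x; X=world(p,pts(p)); print(X.round(0)); np.save("p.npy",p)
E
python3 fit.py
```

```text
[ 5.4670e+02  1.0491e+02  2.8200e-01  1.6170e+00  1.4650e+00 -7.5610e+00]
[[ 0.4  1.7]
 [ 1.3 -0.1]
 [-0.2 -0.7]
 [-0.3 -0. ]
 [-0.3  0.7]
 [ 0.1  0.5]
 [-0.9  0.5]
 [-1.  -0.8]
 [-0.  -0.2]
 [ 0.2 -0.6]
 [-1.1 -0.3]
 [-0.   0.3]
 [ 0.3 -0.3]
 [ 0.2 -0.7]
 [ 0.2 -1.5]
 [-0.8  0.7]]
[[452.  -1.  82.]
 [683.  66.  82.]
 [641. 210.  82.]
 [406. 158. 232.]
 [637. 225. 232.]
 [437. 115. 164.]
 [466.  14. 164.]
 [411. 144.  82.]]
```

```bash
sed -i 's/^    r=least.*/    g=f; f=lambda q:g(np.r_[q,0]); r=least_squares(f,[550,80,0.2,1.6,1.5],loss="soft_l1"); r.x=r.x/; s/r.x=r.x$/pass/; s/f(r.x)/f(r.x[:5])/; s/p=r.x; X/p=np.r_[r.x,0]; X/' fit.py
python3 fit.py
cat > go.py <<'E'
# usage: go(list of (case x,y,z, tool-x world angle)) -> shift cm / turn from current pose
import numpy as np
from scipy.spatial.transform import Rotation as Ro
from workcell import ctrl
from fit import world
p=np.load("p.npy")
def go(pts,ang=None):
    s=ctrl.sense(); R=Ro.from_quat(s["tcp_rot"])
    for q in pts:
        W=world(p,q)[0]; d=R.inv().apply(W-s["position"])/10
        a=p[2]+np.pi if ang is None else ang
        T=Ro.from_matrix(np.array([[np.cos(a),np.sin(a),0],[np.sin(a),-np.cos(a),0],[0,0,-1]]).astype(float))
        print(W.round(0),d.round(2),(R.inv()*T).as_rotvec().round(3))
E
python3 -c "
from go import *
go([[-60,100,300],[-145,-12,290],[-145,-20,160]])"
```

```text
[5.45168e+02 1.03839e+02 2.82000e-01 1.61200e+00 1.46200e+00]
[[ 0.3  1.5]
 [ 1.6 -0.9]
 [-0.3 -1.6]
 [-0.7 -0.6]
 [-0.2 -0.5]
 [-0.3 -0.2]
 [-0.9  0. ]
 [-1.6 -1.2]
 [ 0.8  0.3]
 [ 0.9 -0.6]
 [-0.8 -0.2]
 [ 0.8  0.9]
 [ 0.9 -0.3]
 [ 0.8 -0.2]
 [ 1.  -1.1]
 [-0.3  1.3]]
[[451.  -2.  90.]
 [681.  65.  90.]
 [640. 209.  90.]
 [405. 156. 240.]
 [636. 223. 240.]
 [436. 114. 172.]
 [465.  13. 172.]
 [409. 142.  90.]]
[460. 183. 300.] [-35.22 -17.71 -10.84] [-0.001 -0.001 -0.682]
[409.  52. 290.] [-35.68 -31.76  -9.82] [-0.001 -0.001 -0.682]
[411.  44. 160.] [-36.19 -32.36   3.18] [-0.001 -0.001 -0.682]
```

>>> {"name": "drive_tool", "arguments": {"targets": [[0,0,-5,0,0,-0.1,0],[0,0,-10,0,0,-0.2,0],[-4,-3,-10.8,0,0,-0.3,0],[-8,-7,-10.8,0,0,-0.4,0],[-12,-10.5,-10.8,0,0,-0.5,0],[-16,-14,-10.8,0,0,-0.6,0],[-20,-17.5,-10.8,0,0,-0.68,0],[-23,-20.5,-10.8,0,0,-0.682,0]]}}

```text
time_s: 0.9
position: [333.1, 211.7, 299.8]
tcp_rot: [-0.142, 0.99, 0.0, 0.0]
ft_force: [0.8, 0.4, 0.1]
opening: -0.1
gripper_force: 0.0
```

```bash
python3 -c "
from go import *
go([[-150,-20,300],[-150,-20,165]])"
```

```text
[407.  43. 300.] [ -2.31 -18.27  -0.02] [0.    0.    0.003]
[407.  43. 165.] [ -2.31 -18.27  13.48] [0.    0.    0.003]
```

>>> {"name": "drive_tool", "arguments": {"targets": [[-0.5,-4.5,0,0,0,0,0],[-1,-9,0,0,0,0,0],[-1.7,-13.5,0,0,0,0,0],[-2.3,-18.3,0,0,0,0,0],[-2.3,-18.3,4,0,0,0,0],[-2.3,-18.3,8,0,0,0,0],[-2.3,-18.3,12,0,0,0,0],[-2.3,-18.3,12,0,0,0,0]]}}

```text
time_s: 1.7
position: [402.1, 44.3, 175.9]
tcp_rot: [-0.14, 0.99, 0.001, -0.005]
ft_force: [-1.5, -0.3, 0.2]
opening: 0.0
gripper_force: 0.0
```

Run:
```python
from workcell import ctrl, viewer
import cv2
from go import *
a=viewer.snapshot("scene")[:,:,::-1][145:310,205:365]; b=viewer.snapshot("top")[:,:,::-1][155:300,255:365]
a=cv2.resize(a,(480,495),interpolation=cv2.INTER_CUBIC);b=cv2.resize(b,None,fx=495/145,fy=495/145,interpolation=cv2.INTER_CUBIC)
import numpy as np
cv2.imwrite("pics/c.png",np.hstack([a,b]))
# finger-centre path: corner at r on outer face, hw=12
pts=[]
for t in np.linspace(1.46,0,12):
    r=80; x=-109+r*np.cos(t)-4*np.sin(t)-12; z=71+r*np.sin(t)+4*np.cos(t); pts.append([x,-20,z])
go(pts)
```

```text
[439.  52. 151.] [-3.41 -0.15  2.97] [ 0.    -0.001 -0.   ]
[449.  55. 150.] [-4.46 -0.15  3.1 ] [ 0.    -0.001 -0.   ]
[459.  58. 147.] [-5.49 -0.15  3.37] [ 0.    -0.001 -0.   ]
[469.  61. 143.] [-6.47 -0.15  3.78] [ 0.    -0.001 -0.   ]
[477.  63. 137.] [-7.39 -0.15  4.31] [ 0.    -0.001 -0.   ]
[486.  66. 131.] [-8.23 -0.15  4.96] [ 0.    -0.001 -0.   ]
[493.  68. 123.] [-8.98 -0.15  5.72] [ 0.    -0.001 -0.   ]
[499.  70. 115.] [-9.62 -0.15  6.56] [ 0.    -0.001 -0.   ]
[504.  71. 106.] [-10.14  -0.15   7.49] [ 0.    -0.001 -0.   ]
[508.  72.  96.] [-10.54  -0.15   8.47] [ 0.    -0.001 -0.   ]
[510.  73.  86.] [-10.8   -0.15   9.5 ] [ 0.    -0.001 -0.   ]
[511.  73.  75.] [-10.93  -0.15  10.56] [ 0.    -0.001 -0.   ]
```

View pics/c.png

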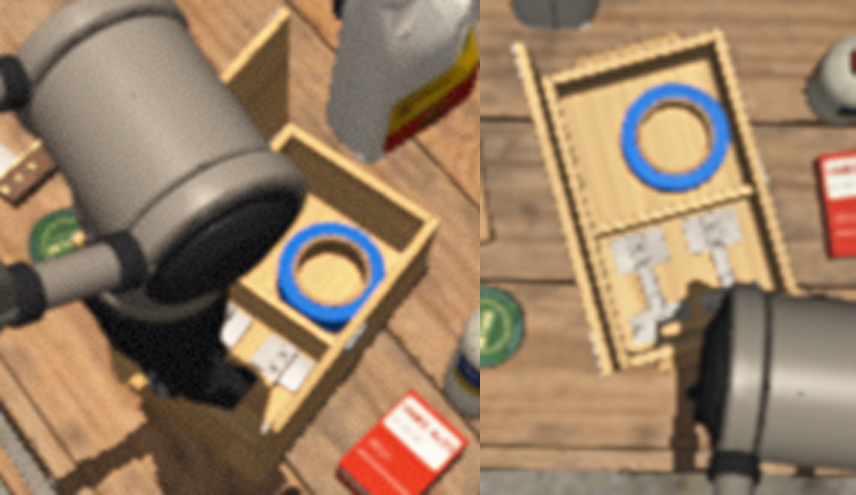

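The hand is behind the upright flap and both views match the fit. I'll start pushing the flap.

>>> {"name": "drive_tool", "arguments": {"targets": [[-0.5,-0.1,1.5,0,0,0,0],[-1.5,-0.1,3,0,0,0,0],[-2.5,-0.1,3,0,0,0,0],[-3.4,-0.1,3,0,0,0,0],[-4.0,-0.1,3.1,0,0,0,0],[-4.5,-0.1,3.1,0,0,0,0],[-5.0,-0.1,3.2,0,0,0,0],[-5.5,-0.1,3.4,0,0,0,0]]}}

```text
time_s: 2.6
position: [459.5, 58.7, 146.3]
tcp_rot: [-0.141, 0.99, -0.0, 0.0]
ft_force: [0.1, 0.4, -0.2]
opening: -0.2
gripper_force: 0.0
```

>>> {"name": "drive_tool", "arguments": {"targets": [[-0.5,0,0.2,0,0,0,0],[-1.0,0,0.4,0,0,0,0],[-1.5,0,0.7,0,0,0,0],[-1.9,0,0.95,0,0,0,0]]}}

```text
time_s: 3.0
position: [477.6, 64.0, 136.1]
tcp_rot: [-0.141, 0.99, 0.0, -0.0]
ft_force: [-0.4, 0.3, -0.2]
opening: -0.2
gripper_force: 0.0
```

Run:
```python
from workcell import ctrl, viewer
import cv2
from go import *
print(ctrl.sense()["ft_force"])
a=viewer.snapshot("scene")[:,:,::-1][145:310,205:365]
w=viewer.snapshot("wrist")[:,:,::-1]
a=cv2.resize(a,(407,420),interpolation=cv2.INTER_CUBIC)
import numpy as np
cv2.imwrite("pics/d.png",np.hstack([a,w[:,90:470]]))
```

```text
[-0.4066173   0.31779347 -0.15986572]
```

View pics/d.png

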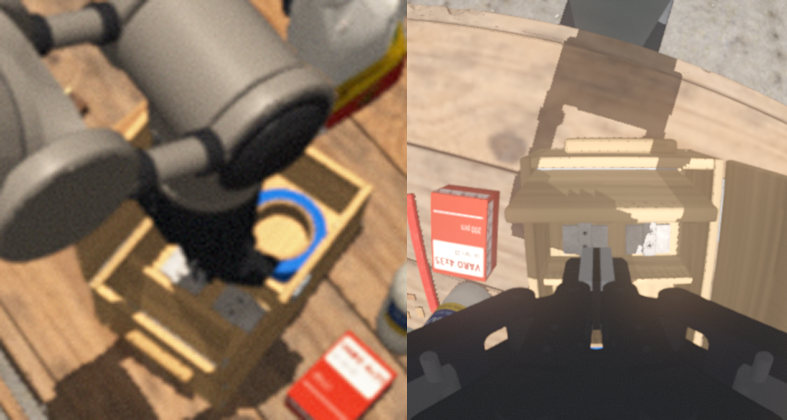

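The wrist view suggests the flap is still near upright, with its top edge around row 215, and the tips past it. The force is about zero. I'll look closer before going on.

Run:
```python
from workcell import ctrl, viewer
import cv2, numpy as np
from go import *
from fit import *
s=ctrl.sense(); print(s["position"],s["ft_force"])
a=viewer.snapshot("scene")[:,:,::-1][225:310,225:325].copy()
w=viewer.snapshot("wrist")[:,:,::-1][130:310,180:420]
a=cv2.convertScaleAbs(cv2.resize(a,None,fx=4,fy=4,interpolation=cv2.INTER_CUBIC),alpha=1.5)
w=cv2.convertScaleAbs(cv2.resize(w,(400,300),interpolation=cv2.INTER_CUBIC),alpha=1.3)
cv2.imwrite("pics/e.png",np.hstack([cv2.resize(a,(400,340)),cv2.copyMakeBorder(w,0,40,0,0,cv2.BORDER_CONSTANT)]))
for th in(1.65,1.46,1.2,.92): 
    X=world(p,[flapp(th,y,101,4) for y in(52.5,-52.5)]); print(th,((proj("scene",X)-[225,225])*4).round(0).tolist())
    m=viewer.camera_model("wrist"); R=Ro.from_quat(s["tcp_rot"]).inv()
    c=(R.apply(X-s["position"])-m["mount"][:3,3])@m["mount"][:3,:3]; r=np.hypot(c[:,0],c[:,1]); k=325.2*np.arctan2(r,c[:,2])/r
    print(((np.c_[279+k*c[:,0],210+k*c[:,1]]-[180,130])*5/3).round(0).tolist())
```

```text
[477.4432758   63.97242127 135.96729767] [ 0.6526598  -0.62951618  0.68566935]
1.65 [[99.0, 108.0], [258.0, 225.0]]
[[375.0, 69.0], [8.0, 68.0]]
1.46 [[121.0, 81.0], [280.0, 196.0]]
[[371.0, 134.0], [12.0, 134.0]]
1.2 [[152.0, 50.0], [309.0, 163.0]]
[[356.0, 207.0], [23.0, 209.0]]
0.92 [[181.0, 27.0], [335.0, 136.0]]
[[336.0, 258.0], [39.0, 260.0]]
```

View pics/e.png

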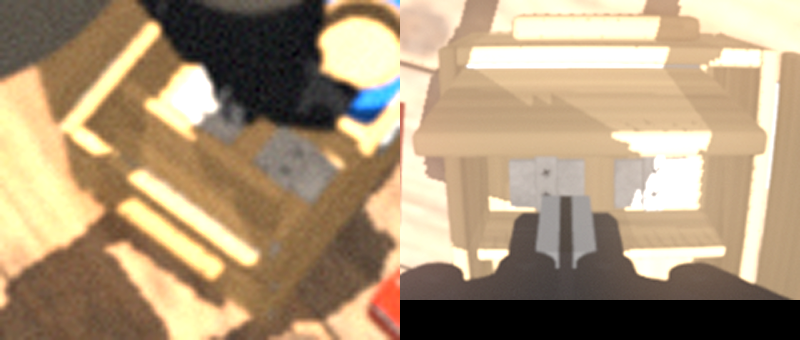

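Both views show the flap unmoved at about 1.46 rad, and the tips seem to have passed above its edge. The tips look about 45 mm shorter than the nominal TCP. I'll go up, back behind the flap, and approach lower.

>>> {"name": "drive_tool", "arguments": {"targets": [[0,0,-3,0,0,0,0],[0,0,-7,0,0,0,0],[3,0,-8,0,0,0,0],[7.4,0,-8,0,0,0,0],[7.4,0,-5,0,0,0,0],[7.4,0,-1,0,0,0,0],[7.4,0,2,0,0,0,0],[7.4,0,2,0,0,0,0]]}}

```text
time_s: 4.0
position: [403.3, 43.4, 113.9]
tcp_rot: [-0.141, 0.99, 0.001, -0.003]
ft_force: [0.4, 0.2, 0.4]
opening: -0.0
gripper_force: 0.0
```

>>> {"name": "drive_tool", "arguments": {"targets": [[0.5,0,0,0,0,0,0],[-0.5,0,0,0,0,0,0],[-1.5,0,0,0,0,0,0],[-2.2,0,0,0,0,0,0],[-2.9,0,0,0,0,0,0],[-3.6,0,0,0,0,0,0],[-4.0,0,0,0,0,0,0],[-4.3,0,0,0,0,0,0]]}}

```text
time_s: 4.8
position: [447.4, 55.3, 116.2]
tcp_rot: [-0.141, 0.99, 0.0, -0.001]
ft_force: [-1.3, -0.3, -1.2]
opening: 0.3
gripper_force: 0.5
```

Run:
```python
from workcell import ctrl, viewer
import cv2, numpy as np
s=ctrl.sense(); print(s["position"],s["ft_force"],s["wrist_torque"])
a=viewer.snapshot("scene")[:,:,::-1][225:310,225:325].copy()
w=viewer.snapshot("wrist")[:,:,::-1][130:310,180:420]
a=cv2.convertScaleAbs(cv2.resize(a,None,fx=4,fy=4,interpolation=cv2.INTER_CUBIC),alpha=1.5)
w=cv2.convertScaleAbs(cv2.resize(w,(400,300),interpolation=cv2.INTER_CUBIC),alpha=1.3)
cv2.imwrite("pics/f.png",np.hstack([cv2.resize(a,(400,340)),cv2.copyMakeBorder(w,0,40,0,0,cv2.BORDER_CONSTANT)]))
```

```text
[447.44999471  55.31995868 116.23253966] [-1.2737705  -0.32758061 -1.15598303] [-0.13797176  0.16695596 -0.03616925]
```

View pics/f.png

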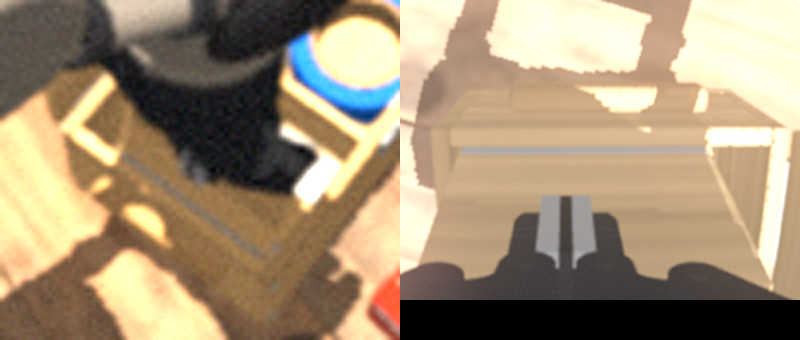

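The fingers now push the flap's face lightly, at about 1.3 N. The visible tips sit about 45 mm behind the nominal TCP. I'll follow the arc in small steps and watch the force.

>>> {"name": "drive_tool", "arguments": {"targets": [[-0.7,0,0.1,0,0,0,0],[-1.5,0,0.4,0,0,0,0],[-2.3,0,0.7,0,0,0,0],[-3.0,0,1.1,0,0,0,0],[-3.7,0,1.55,0,0,0,0],[-4.4,0,2.05,0,0,0,0]]}}

```text
time_s: 5.5
position: [490.4, 67.7, 95.5]
tcp_rot: [-0.141, 0.99, 0.0, 0.0]
ft_force: [0.1, -1.0, -0.6]
opening: 0.1
gripper_force: 0.4
```

>>> {"name": "drive_tool", "arguments": {"targets": [[-0.4,0,0.4,0,0,0,0],[-0.8,0,0.9,0,0,0,0],[-1.2,0,1.4,0,0,0,0],[-1.6,0,2.0,0,0,0,0]]}}

```text
time_s: 5.9
position: [505.5, 72.1, 75.7]
tcp_rot: [-0.141, 0.99, 0.0, 0.0]
ft_force: [-0.5, 0.4, 2.3]
opening: -0.1
gripper_force: 0.4
```

Run:
```python
from workcell import ctrl, viewer
import cv2, numpy as np
s=ctrl.sense(); print(s["position"],s["ft_force"],s["wrist_torque"])
a=viewer.snapshot("scene")[:,:,::-1][205:310,225:350].copy()
w=viewer.snapshot("wrist")[:,:,::-1]
cv2.imwrite("pics/g.png",np.hstack([cv2.resize(cv2.convertScaleAbs(a,alpha=1.5),(400,336),interpolation=cv2.INTER_CUBIC),cv2.resize(w[60:396,80:480],(400,336))]))
```

```text
[505.48200526  72.05946305  75.6600408 ] [-0.50489124  0.43526796  2.26802489] [-0.00431913 -0.03215805 -0.02361556]
```

View pics/g.png

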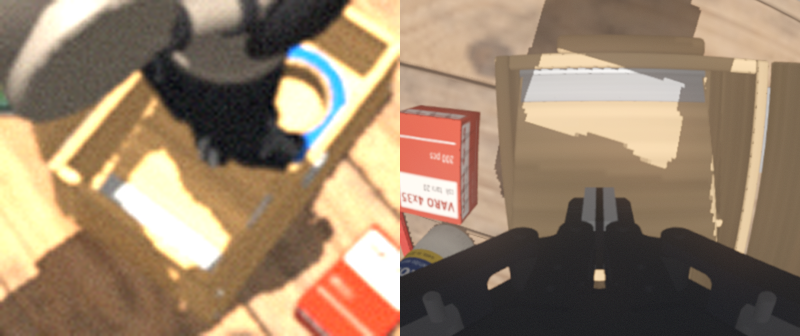

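>>> {"name": "drive_tool", "arguments": {"targets": [[-0.3,0,0.5,0,0,0,0],[-0.6,0,1.0,0,0,0,0],[-0.8,0,1.5,0,0,0,0],[-0.9,0,2.0,0,0,0,0],[-1.0,0,2.5,0,0,0,0]]}}

```text
time_s: 6.5
position: [515.1, 74.8, 50.7]
tcp_rot: [-0.141, 0.99, 0.0, 0.0]
ft_force: [0.3, 0.9, 0.5]
opening: 0.1
gripper_force: 0.4
```

>>> {"name": "drive_tool", "arguments": {"targets": [[0,0,0.3,0,0,0,0],[-0.1,0,0.6,0,0,0,0],[-0.1,0,0.9,0,0,0,0]]}}

```text
time_s: 6.8
position: [515.8, 75.0, 41.8]
tcp_rot: [-0.141, 0.99, 0.0, 0.0]
ft_force: [0.8, -0.1, 1.5]
opening: -0.0
gripper_force: 0.4
```

>>> {"name": "drive_tool", "arguments": {"targets": [[0,0,0.2,0,0,0,0],[0,0,0.4,0,0,0,0],[0,0,0.6,0,0,0,0]]}}

```text
time_s: 7.1
position: [515.8, 75.0, 36.0]
tcp_rot: [-0.141, 0.99, 0.0, 0.0]
ft_force: [0.5, 0.2, 1.0]
opening: 0.1
gripper_force: 0.4
```

>>> {"name": "drive_tool", "arguments": {"targets": [[0,0,0.2,0,0,0,0],[0,0,0.4,0,0,0,0]]}}

```text
time_s: 7.3
position: [516.1, 75.0, 34.9]
tcp_rot: [-0.141, 0.99, -0.0, 0.001]
ft_force: [-11.9, 0.1, 42.3]
opening: 0.1
gripper_force: 21.3
```

>>> {"name": "drive_tool", "arguments": {"targets": [[0,0,0.2,0,0,0,0],[0,0,0.3,0,0,0,0]]}}

```text
time_s: 7.5
position: [516.2, 75.0, 34.6]
tcp_rot: [-0.141, 0.99, -0.0, 0.002]
ft_force: [-18.2, -1.2, 58.6]
opening: -0.3
gripper_force: 29.4
```

The flap bottomed hard at TCP z of about 35, which puts the true tip 40 mm behind the TCP, at z = 75 as expected. I'll lift off and check from the wrist and top cameras.

>>> {"name": "drive_tool", "arguments": {"targets": [[0,0,-1,0,0,0,0],[0.5,0,-4,0,0,0,0],[2,0,-8,0,0,0,0],[4,0,-12,0,0,0,0],[6,0,-16,0,0,0,0],[8,0,-20,0,0,0,0],[10,0,-23,0,0,0,0],[10,0,-23,0,0,0,0]]}}

```text
time_s: 8.3
position: [419.8, 46.7, 263.1]
tcp_rot: [-0.14, 0.99, -0.001, 0.004]
ft_force: [1.0, 0.9, -0.3]
opening: 0.1
gripper_force: 0.0
```

Run:
```python
from workcell import ctrl, viewer
import cv2, numpy as np
from go import *
from fit import *
s=ctrl.sense(); print(s["position"],s["ft_force"])
t=viewer.snapshot("top")[:,:,::-1][150:280,245:375]
w=viewer.snapshot("wrist")[:,:,::-1].copy()
m=viewer.camera_model("wrist"); R=Ro.from_quat(s["tcp_rot"]).inv()
def wp(X):
    c=(R.apply(X-s["position"])-m["mount"][:3,3])@m["mount"][:3,:3]; r=np.hypot(c[:,0],c[:,1]); k=325.2*np.arctan2(r,c[:,2])/r
    return np.c_[279+k*c[:,0],210+k*c[:,1]]
for th in(0,.1,.2): print(th,wp(world(p,[flapp(th,y,101,4) for y in(52.5,-52.5)])).round(0).tolist())
print(p,wp(world(p,[lidp(p[3],x,150,8) for x in(-120,120)])).round(0))
cv2.imwrite("pics/h.png",np.hstack([cv2.resize(t,(390,390),interpolation=cv2.INTER_CUBIC),w[30:420,80:480]]))
go([[-150,-20,290],[-40,75,290],[0,150,290],[0,150,165]])
```

```text
[419.83426832  46.71644331 263.12045344] [ 0.98434808  0.87875043 -0.33700365]
0 [[327.0, 279.0], [245.0, 279.0]]
0.1 [[328.0, 282.0], [245.0, 282.0]]
0.2 [[329.0, 285.0], [244.0, 285.0]]
[5.45168447e+02 1.03839346e+02 2.82380302e-01 1.61201273e+00
 1.46247544e+00 0.00000000e+00] [[429. 244.]
 [379. 442.]]
[407.  43. 290.] [ 1.35 -0.05 -3.08] [-0.     0.001 -0.001]
[486. 165. 290.] [-9.64  9.46 -3.06] [-0.     0.001 -0.001]
[503. 248. 290.] [-13.64  16.96  -3.06] [-0.     0.001 -0.001]
[503. 248. 165.] [-13.62  16.96   9.44] [-0.     0.001 -0.001]
```

View pics/h.png

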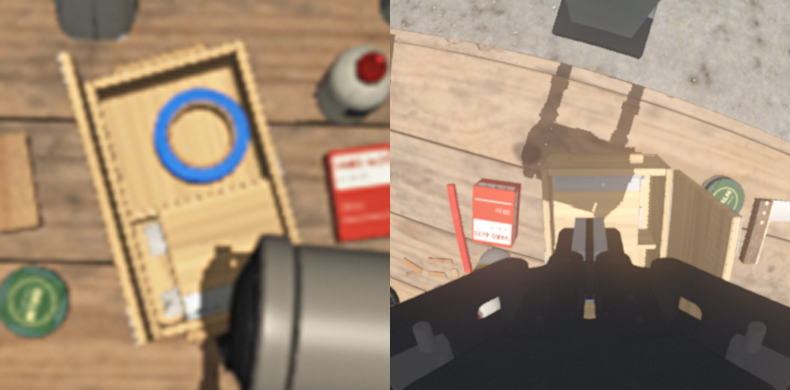

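The flap lies flat at the divider and the lid is unmoved. Next I'll cross over the lid while turning the hand 90°, so the pads' narrow side faces the lid.

>>> {"name": "drive_tool", "arguments": {"targets": [[-0.5,1,-1.5,0,0,0.145,0],[-2,3,-2,0,0,0.29,0],[-3.5,5,-2,0,0,0.435,0],[-5,7,-2,0,0,0.58,0],[-6.5,9,-2,0,0,0.725,0],[-8,11,-2,0,0,0.87,0],[-9.5,13,-2,0,0,1.01,0],[-11,15,-2,0,0,1.15,0]]}}

```text
time_s: 9.2
position: [483.5, 223.0, 276.6]
tcp_rot: [0.423, 0.906, -0.001, -0.001]
ft_force: [-0.2, -1.2, -0.1]
opening: 0.2
gripper_force: 0.0
```

```bash
python3 -c "
from go import *
go([[-20,140,280],[-20,140,180]],p[2]+np.pi/2)"
```

```text
[487. 233. 280.] [ 0.52  0.89 -0.35] [-0.004 -0.001  0.415]
[487. 233. 180.] [0.51 0.92 9.65] [-0.004 -0.001  0.415]
```

>>> {"name": "drive_tool", "arguments": {"targets": [[0.5,0.9,0,0,0,0.14,0],[0.5,0.9,0,0,0,0.28,0],[0.5,0.9,0,0,0,0.41,0],[0.5,0.9,3,0,0,0.415,0],[0.5,0.9,6,0,0,0.415,0],[0.5,0.9,9.6,0,0,0.415,0],[0.5,0.9,9.6,0,0,0.415,0],[0.5,0.9,9.6,0,0,0.415,0]]}}

```text
time_s: 10.0
position: [486.9, 231.5, 182.1]
tcp_rot: [0.598, 0.801, -0.001, -0.001]
ft_force: [0.6, 0.6, 0.7]
opening: -0.1
gripper_force: 0.0
```

Run:
```python
from go import *
from fit import lidp
pts=[]
for t in list(np.linspace(1.612,.1,14))+[0]:
    c=lidp(t,-20,130,8); pts.append([-20,c[1]+11,c[2]-40])
print(ctrl.sense()["ft_force"]); go(pts,p[2]+np.pi/2)
```

```text
[0.57877596 0.5988612  0.71461184]
[498. 194. 180.] [-3.95  0.02  0.26] [-0.003 -0.     0.006]
[502. 179. 180.] [-5.47  0.01  0.19] [-0.003 -0.     0.006]
[507. 165. 179.] [-6.98  0.    0.3 ] [-0.003 -0.     0.006]
[511. 150. 176.] [-8.46 -0.01  0.58] [-0.003 -0.     0.006]
[515. 136. 172.] [-9.91 -0.01  1.03] [-0.003 -0.     0.006]
[519. 123. 166.] [-11.29  -0.02   1.65] [-0.003 -0.     0.006]
[522. 111. 158.] [-12.59  -0.03   2.43] [-0.003 -0.     0.006]
[526.  99. 149.] [-13.79  -0.03   3.35] [-0.003 -0.     0.006]
[529.  89. 138.] [-14.88  -0.03   4.4 ] [-0.003 -0.     0.006]
[531.  80. 126.] [-15.84  -0.04   5.57] [-0.003 -0.     0.006]
[534.  72. 114.] [-16.65  -0.04   6.85] [-0.003 -0.     0.006]
[536.  65. 100.] [-17.31  -0.04   8.21] [-0.003 -0.     0.006]
[537.  61.  86.] [-17.81  -0.04   9.64] [-0.003 -0.     0.006]
[538.  57.  71.] [-18.14  -0.03  11.12] [-0.003 -0.     0.006]
[538.  56.  58.] [-18.29  -0.03  12.41] [-0.003 -0.     0.006]
```

>>> {"name": "drive_tool", "arguments": {"targets": [[-1.5,0,0.2,0,0,0,0],[-2.8,0,0.2,0,0,0,0],[-3.6,0,0.2,0,0,0,0],[-4.2,0,0.2,0,0,0,0],[-4.8,0,0.2,0,0,0,0],[-5.5,0,0.2,0,0,0,0],[-6.2,0,0.25,0,0,0,0],[-7.0,0,0.3,0,0,0,0]]}}

```text
time_s: 10.8
position: [507.2, 164.0, 180.0]
tcp_rot: [0.598, 0.801, 0.0, 0.0]
ft_force: [0.6, 2.8, 0.1]
opening: 0.2
gripper_force: 1.0
```

Run:
```python
from workcell import ctrl, viewer
import cv2
s=ctrl.sense(); print(s["ft_force"],s["position"])
a=viewer.snapshot("scene"); b=cv2.imread("pics/scene0.png")[:,:,::-1]
d=cv2.absdiff(a,b).max(2)
# far lid corner initially at full px (300,148): is it still there?
print("corner diff",d[146:156,292:304].mean(),"ref",d[100:130,420:480].mean())
```

```text
[0.61192923 2.81522567 0.07265277] [507.22201196 164.00437382 180.02766869]
corner diff 31.933333333333334 ref 10.547222222222222
```

Contact is about 3 N and the lid is moving. I'll continue along the arc.

>>> {"name": "drive_tool", "arguments": {"targets": [[-0.75,0,0.15,0,0,0,0],[-1.5,0,0.3,0,0,0,0],[-2.2,0,0.5,0,0,0,0],[-2.9,0,0.75,0,0,0,0],[-3.6,0,1.05,0,0,0,0],[-4.3,0,1.35,0,0,0,0],[-5.0,0,1.75,0,0,0,0],[-5.6,0,2.15,0,0,0,0]]}}

```text
time_s: 11.65
position: [523.1, 109.9, 158.1]
tcp_rot: [0.598, 0.801, -0.0, 0.0]
ft_force: [-0.3, 0.1, 1.4]
opening: 0.3
gripper_force: 0.8
```

>>> {"name": "drive_tool", "arguments": {"targets": [[-0.6,0,0.45,0,0,0,0],[-1.2,0,0.9,0,0,0,0],[-1.75,0,1.4,0,0,0,0],[-2.3,0,1.95,0,0,0,0],[-2.8,0,2.5,0,0,0,0],[-3.25,0,3.1,0,0,0,0],[-3.65,0,3.75,0,0,0,0],[-4.05,0,4.4,0,0,0,0]]}}

```text
time_s: 12.45
position: [534.6, 71.5, 113.9]
tcp_rot: [0.598, 0.801, 0.0, 0.0]
ft_force: [-0.3, 0.0, 2.2]
opening: 0.2
gripper_force: 0.6
```

Now at about 0.43 rad; going on down toward shut.

>>> {"name": "drive_tool", "arguments": {"targets": [[-0.35,0,0.65,0,0,0,0],[-0.65,0,1.35,0,0,0,0],[-0.9,0,2.0,0,0,0,0],[-1.15,0,2.7,0,0,0,0],[-1.3,0,3.4,0,0,0,0],[-1.45,0,4.0,0,0,0,0]]}}

```text
time_s: 13.05
position: [538.6, 57.9, 73.8]
tcp_rot: [0.598, 0.801, 0.0, -0.0]
ft_force: [0.3, 0.5, 0.3]
opening: -0.1
gripper_force: 0.5
```

>>> {"name": "drive_tool", "arguments": {"targets": [[0,0,0.3,0,0,0,0],[-0.1,0,0.6,0,0,0,0],[-0.1,0,0.9,0,0,0,0]]}}

```text
time_s: 13.35
position: [538.8, 57.0, 65.3]
tcp_rot: [0.598, 0.801, -0.0, -0.0]
ft_force: [-0.8, -1.6, 0.3]
opening: -0.3
gripper_force: 0.5
```

>>> {"name": "drive_tool", "arguments": {"targets": [[0,0,0.2,0,0,0,0],[0,0,0.4,0,0,0,0]]}}

```text
time_s: 13.55
position: [538.9, 57.0, 61.5]
tcp_rot: [0.598, 0.801, 0.0, 0.0]
ft_force: [0.4, -0.3, 1.1]
opening: -0.0
gripper_force: 0.5
```

>>> {"name": "drive_tool", "arguments": {"targets": [[0,0,0.15,0,0,0,0],[0,0,0.3,0,0,0,0]]}}

```text
time_s: 13.75
position: [539.0, 57.0, 58.6]
tcp_rot: [0.598, 0.801, 0.0, 0.0]
ft_force: [-1.8, -0.8, 13.6]
opening: 0.1
gripper_force: 7.9
```

>>> {"name": "drive_tool", "arguments": {"targets": [[0,0,0.1,0,0,0,0],[0,0,0.1,0,0,0,0]]}}

```text
time_s: 13.95
position: [539.1, 57.0, 58.7]
tcp_rot: [0.598, 0.801, 0.0, 0.0]
ft_force: [-3.3, -1.3, 10.1]
opening: -0.1
gripper_force: 5.0
```

It bottoms at TCP z = 58.6, as predicted for shut (98 mm minus 40). A slightly firmer press and a short hold, then I withdraw straight up.

>>> {"name": "drive_tool", "arguments": {"targets": [[0,0,0.1,0,0,0,0],[0,0,0.1,0,0,0,0],[0,0,0.1,0,0,0,0]]}}

```text
time_s: 14.25
position: [539.1, 56.9, 58.6]
tcp_rot: [0.598, 0.801, 0.0, 0.001]
ft_force: [-5.1, -0.4, 17.0]
opening: 0.1
gripper_force: 8.5
```

>>> {"name": "drive_tool", "arguments": {"targets": [[0,0,-0.5,0,0,0,0],[0,0,-2,0,0,0,0],[0,0,-6,0,0,0,0],[0,0,-10,0,0,0,0],[0,0,-14,0,0,0,0],[2,0,-18,0,0,0,0],[6,0,-21,0,0,0,0],[10,0,-21,0,0,0,0]]}}

```text
time_s: 15.05
position: [512.2, 153.9, 271.2]
tcp_rot: [0.599, 0.801, 0.003, 0.003]
ft_force: [0.1, 0.1, -1.6]
opening: -0.1
gripper_force: 0.0
```

>>> {"name": "drive_tool", "arguments": {"targets": [[5,-4,0,0,0,0,0],[10,-8,0,0,0,0,0],[15,-12,0,0,0,0,0],[19,-14,0,0,0,0,0],[22,-14,0,0,0,0,0],[22,-14,0,0,0,0,0]]}}

```text
time_s: 15.65
position: [310.5, 326.8, 266.8]
tcp_rot: [0.597, 0.802, 0.001, -0.001]
ft_force: [0.7, -0.6, -0.1]
opening: 0.1
gripper_force: 0.0
```

Run:
```python
from workcell import ctrl, viewer
import cv2, numpy as np
from fit import *
p=np.load("p.npy"); s=ctrl.sense(); print(s["position"],s["ft_force"],s["time_s"])
# numeric check: lid top outline edge strength along predicted free edge for several lid angles
for n in("top","scene"):
    g=viewer.snapshot(n); cv2.imwrite(f"pics/{n}_end.png",g[:,:,::-1])
    b=cv2.imread(f"pics/{n}0.png")[:,:,::-1]
    d=cv2.absdiff(g,b).max(2)
    print(n,"lid centre rgb",g[tuple(np.round(proj(n,world(p,[[30,20,98]]))[0][::-1]).astype(int))])
    gr=cv2.cvtColor(g,cv2.COLOR_RGB2GRAY).astype(np.float32)
    for t in(0,.05,.1,.2,.4,.8):
        v=[]
        for x in np.linspace(-110,110,60):
            a,c=proj(n,world(p,[lidp(t,x,144,8),lidp(t,x,156,8)]))
            q=cv2.remap(gr,np.float32([[a[0],c[0]]]),np.float32([[a[1],c[1]]]),1)[0]; v.append(q[0]-q[1])
        print(t,np.mean(v).round(1),end=" ")
    print()
```

```text
[310.54116119 326.8410989  266.79854566] [ 0.74618371 -0.62283904 -0.12013339] 15.65
top lid centre rgb [237 206 146]
0 80.4 0.05 79.1 0.1 78.9 0.2 80.9 0.4 49.4 0.8 0.6 
scene lid centre rgb [243 209 137]
0 137.8 0.05 137.3 0.1 129.4 0.2 13.8 0.4 -1.6 0.8 9.5
```

```bash
python3 -c "
from workcell import ctrl
print(ctrl.job_done())"
```

```text
the job is handed in; nothing more can be done
None
```

The flap is folded flat and the lid is shut over it, with the hand clear; I handed the job in at about 15.7 s, and no verdict came back. The lid angle was checked from contact height, force and edge position in the images, and the loose things were not re-measured at the end.

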